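# Fish the filter cartridge out of the cold-brew flask

### The arm

A 6-joint arm with a two-finger parallel gripper is mounted at the origin on a cart in front of the work surface, level with it; the furniture and walls round the work are solid. World frame = base frame: x ahead of the robot, y to its left, z up, the work surface at z = 0. Lengths are in m, angles in rad, forces in N, time in s.
With the tool pointing down it reaches from about 0.35 to 0.95 m from the base axis. Payload 17.4 kg.
Tool frame: the origin (TCP) lies midway between the tips of the shut fingers; the grasp point (between the pads) lies 19 mm behind it (grip_depth is the distance from the TCP to the grasp point, in m); z points along the fingers, y is the line along which they close (so a half turn about z gives the same grasp; the last joint's range is limited). The gripper opens to 93 mm and grips with 3 to 60 N. Pads are 15 mm wide; open, the fingers measure 128 mm over their backs; the gripper's body (75 mm by 188 mm) begins 65 mm behind the grasp point.
Start: joints at [-1.308, 0.116, 1.442, -0, 1.584, -0.038], TCP at [0.2, -0.645, 0.219] pointing down, gripper open.
Joint ranges: [-2.83, 2.83], [-0.83, 2.19], [0.07, 2.5], [-1.14, 4.28], [0.01, 3], [-2.97, 2.97]. Speed limits (rad/s): [1.89, 1.89, 2.22, 3.14, 3.14, 3.14].

### API

Orientations are given as a unit quaternion [x, y, z, w].
In Python, from cell import sense, grab_frame, finish_job, grip_depth gives the robot as it stands. The module is installed in compiled form; this text tells all that it offers.
- The arm moves only by the tool arm_command, never from a script. Its arguments are lists of equal length, an entry for each row: "dp": the shift along the tool's x, y, z in cm, a list of three; "yaw": the turn about the tool's z in degrees. In form: {"dp": [[x, y, z], ...], "yaw": [yaw, ...]}. A call has 1 to 20 rows; each row is the pose to reach, as a shift and turn from the pose commanded when the call began, along the tool's axes at that moment; what a row does not reach only later rows make up. A row lasts 1/10 s, in which the tool goes at most 50 mm and 8.59 degrees, less where a joint would pass 70% of its speed; a pose out of reach is approached as far as the arm can. A call with a gripper value outside its range is refused whole. "jaw" is the opening, from 0 (shut) to 1 (fully open), set as the call begins (left out, the last holds). The fingers move at their own pace and stop on an object; "newtons" is the grip in N (left out, the last holds). Time passes only in rows, so rows that repeat a pose let the fingers close. It gives the time, the measured TCP pose, the force, the opening and the grip force at its end, in the units of the state.
- sense(): the state, without advancing time (a new reading comes with each control period).
- grab_frame(name): name is "scene" or "top"; returns a dict with "color" (400x640x3 uint8, blue, green, red), "intrinsics" (3x3 intrinsics, pixels), "k1" (the pictures are not rectified: a ray, as slopes to the right and down, at radius r is drawn at 1 + k1 r^2 times it, then the intrinsics apply), "R" (3x3) and "t" (3): a world point X has camera coordinates R X + t. Camera axes: x right, y down, z forward; pixel columns grow to the right and rows downward; lengths in m; the calibration is good to about 2 mm. A picture is of the moment at which its call begins. There is no depth.
- finish_job(): hands the job in; it is judged then, once.
The state is a dict: "clock": time; "qpos": joint angles; "qvel": joint speeds; "joint_torque": joint torques, N m; "ee_pos": TCP position; "orientation": TCP orientation; "contact_force": force on the tool from outside, world axes, zero at the start; "moment": the same for the moment, N m; "width": opening from 0.0 (shut) to 1.0 (fully open); "gripper_force": force on a finger pad.
Only numpy, scipy, OpenCV 4.12 (cv2) and the standard library are available. Lean on these libraries where they do the work, as an engineer would, in place of code of your own. Each camera call takes 0.05 s, during which the arm holds its last target. There are 200 camera calls.

### The job

Take the hook tool from its stand, catch the orange pull loop of the filter cartridge with it deep inside the steel flask, draw the cartridge out and stand it upright on the drip dish, then hang the hook back in its stand. Only the hook may touch the cartridge, never the gripper; work gently, so that neither the loop nor the flask is pressed or pulled hard, and leave the flask standing where it is and the things round about alone.

Things in the scene. Friction and masses are not known exactly. Their poses are not given: they have to be found in the camera images.
- flask: round steel flask, open top, loose but heavy (1.8 kg), outer diameter 62 mm (foot 78), 130 mm high; straight bore of 54 mm diameter, its floor 6 mm above the underside. Three sprung rubber pads low in the bore hold the cartridge by friction, about 4 to 10 N in all, over the first 20 mm of its way up. Origin: centre of the underside, z up
- cartridge: steel filter cartridge, 50 mm diameter, 28 mm high, 0.12 to 0.19 kg with its loop, standing on the floor of the flask's bore. Origin: centre of its underside, z up along its axis. A rigid upright orange wire loop stands on its axis, in the cartridge's y-z plane, so that a hook passes through it along the cartridge's x, from either side
- cartridge_top (a point): centre of the cartridge's top. Over it stands the orange loop: wire 4 mm, 30 mm wide (y), 28 high over all, 20 clear height inside, top bar flat over 16 mm, on a thin stiff telescopic stem (firm below 25 N). How far the stem is drawn out differs each time and IS NOT MEASURED: the loop's top lies 29 to 57 mm above this point; find it by touch or sight
- hook: hook tool, 0.09 kg, hanging upright in its stand. Origin: centre of the underside of its round steel collar (44 mm diameter, 4 thick), z up. On the collar a flat black handle, 26 mm along x, 14 along y (grip it across y), from 4 to 50 mm above the origin; an orange stripe on its +x side and top's +x half shows where the hook points. Below it a straight shank of 5 mm diameter on the z axis
- hook_foot (a point): middle of the J at the shank's foot: 6 mm to +x of and 97 mm below the hook's origin. The J is 5 mm wire bent to +x: its underside lies 99.5 mm below the hook's origin (flat from x = 3.5 to 8.5 mm), the upper side of its saddle 94.5 mm below; its tip at x = 12 mm rises to 85.5 mm below. Free gap between shank and tip 7 mm
- stand: fixed wooden stand of the hook, base 100 x 90 mm; its upper board (84 x 70) has its top 115 mm above the underside and one slot, 39 mm along x, 23 along y, centred 6 mm to +x of the stand's axis. The hook's collar lies on the board, its shank and J hang through the slot; at the start the hook's origin is on the stand's axis, with the same yaw. Origin: centre of the underside
- dish: round shallow aluminium drip dish, fixed, 120 mm diameter at the 10 mm high rim, flat floor of about 100 mm diameter 4 mm above the worktop. Origin: centre of its underside
- mug: green and white mug, bystander, 94 mm high; origin: centre of its underside
- mill: wooden pepper mill, bystander, 160 mm high; origin: centre of its underside
- glass: upturned drinking glass, bystander, 91 mm high; origin: centre of its underside
- salt: small salt shaker, bystander, 90 mm high; origin: centre of its underside
Mind the look-alikes: they are no part of the job. Leave any purple look-alike of the flask alone.

How it is judged:
By the outcome, as a careful person would: the job done as asked, in the order asked, and still so for the second after the job is handed in, with the robot touching nothing.
It also fails if it takes over 72 s, if anything falls off the work surface, if the arm or the gripper's body presses on something with over 40 N, if the wrist force passes 120 N, or if a joint passes its speed limit or range.

## Working session

There is one attempt and no reset: what is moved stays moved. The work goes in short steps, Python scripts to look and compute and a tool call to move; the robot and the scene stay as the last step left them, time stands still between calls to the robot, and variables do not carry over. Pictures are saved under pics/ and viewed, at most 10 in all, crops included, and the job is handed in when it is done.

Besides the shell and the picture viewer there is one more tool, called after "Request:" as a command line: name --pt "numbers of a row" for each row, then --argument value for the rest. arm_command: Moves the arm, as the interface text tells. Its arguments: {"type":"object","properties":{"dp":{"type":"array","items":{"type":"array","items":{"type":"number"}}},"yaw":{"type":"array","items":{"type":"number"}},"jaw":{"type":"number"},"newtons":{"type":"number"}},"required":["dp","yaw"]}

```bash
mkdir -p pics; cat > h.py <<'E'
import numpy as np, cv2
from cell import sense, grab_frame, finish_job, grip_depth
import pickle
def shot(n):
    f=grab_frame(n); pickle.dump(f,open(f'{n}.pkl','wb')); return f
def load(n): return pickle.load(open(f'{n}.pkl','rb'))
def ray(f,u,v):
    K=np.array(f['intrinsics']); k=np.array([f['k1'],0,0,0.])
    p=cv2.undistortPoints(np.array([[[u,v]]],float),K,k)[0,0]
    R=np.array(f['R']);t=np.array(f['t'])
    return -R.T@t, R.T@np.array([p[0],p[1],1])
def atz(f,u,v,z):
    c,d=ray(f,u,v); return c+d*(z-c[2])/d[2]
def proj(f,X):
    R=np.array(f['R']);t=np.array(f['t'])
    return cv2.projectPoints(np.array(X,float).reshape(-1,1,3),cv2.Rodrigues(R)[0],t,np.array(f['intrinsics']),np.array([f['k1'],0,0,0.]))[0][:,0]
def tri(f,p,g,q):
    c,d=ray(f,*p);e,b=ray(g,*q)
    s=np.linalg.lstsq(np.c_[d,-b],e-c,rcond=None)[0]
    P=c+d*s[0];Q=e+b*s[1]; return (P+Q)/2,np.linalg.norm(P-Q)
E
python3 - <<'E'
from h import *
for n in('scene','top'):
    f=shot(n); cv2.imwrite(f'pics/{n}0.png',f['color']); print(n,-np.array(f['R']).T@f['t'],f['k1'],f['intrinsics'])
s=sense(); print({k:np.round(v,3) for k,v in s.items()},grip_depth)
E
```

```text
scene [-0.0890043   0.76949361  0.59828058] 0.009614885913311857 [[425.06927716   0.         323.61992725]
 [  0.         425.06927716 199.2660542 ]
 [  0.           0.           1.        ]]
top [0.32942714 0.00838919 1.28627797] -0.06569233763093522 [[470.08051514   0.         318.78860333]
 [  0.         470.08051514 194.62960898]
 [  0.           0.           1.        ]]
{'clock': np.float64(0.1), 'qpos': array([-1.308,  0.116,  1.442, -0.   ,  1.584, -0.038]), 'qvel': array([ 0.   , -0.001, -0.001, -0.002,  0.001,  0.   ]), 'joint_torque': array([ 1.0000e-03, -7.2289e+01, -6.2387e+01,  7.8000e-02,  2.3000e-02,
       -0.0000e+00]), 'ee_pos': array([ 0.2  , -0.645,  0.218]), 'orientation': array([ 0.989,  0.15 , -0.   , -0.   ]), 'contact_force': array([ 0.24 , -0.284, -0.581]), 'moment': array([-0.05 ,  0.007, -0.05 ]), 'gripper_force': np.float64(0.0), 'width': np.float64(0.999)} 0.0188
```

View pics/scene0.png

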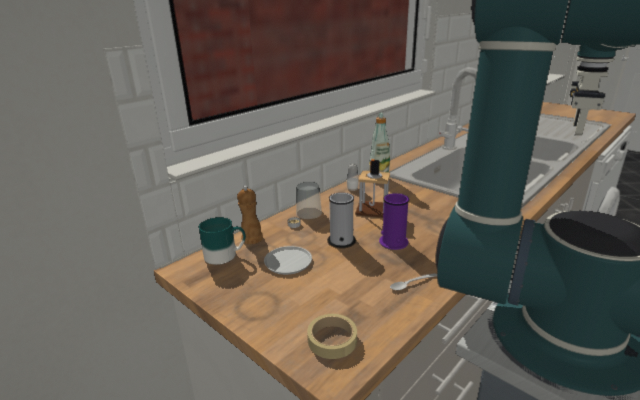

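View pics/top0.png

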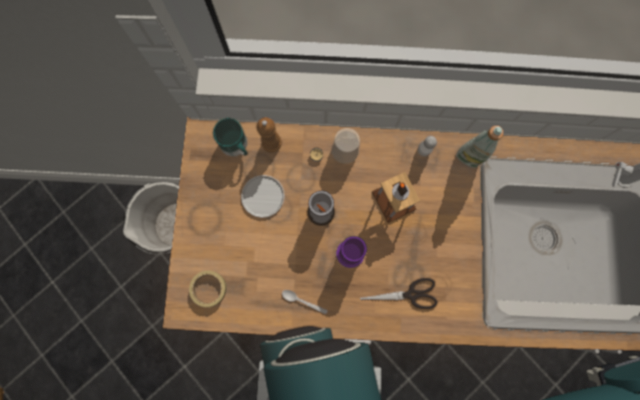

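Scene: the steel flask is at (342,220), the purple look-alike at (396,222), the stand with the hook at (376,185) and the dish at (288,262). Top: steel flask (321,207), purple flask (352,251), hook on stand (400,193), dish (263,197). The steel one fits the description, so I'll confirm it in an enlarged crop.

```bash
python3 - <<'E'
from h import *
f=load('top')['color'];g=load('scene')['color']
r=lambda a,s:cv2.resize(a,None,fx=s,fy=s,interpolation=cv2.INTER_CUBIC)
a=np.hstack([r(f[180:230,295:345],8),r(f[165:215,370:420],8)])
b=r(g[145:210,340:400],5)[:200] if 0 else None
cv2.imwrite('pics/topc.png',a)   # 800x400
c=r(g[140:260,320:420],5); cv2.imwrite('pics/scenec.png',c) #500x600
E
```

```text
(no output)
```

View pics/topc.png

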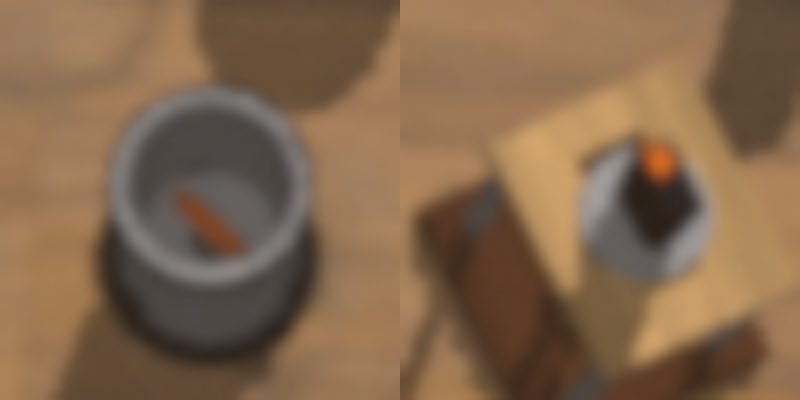

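View pics/scenec.png

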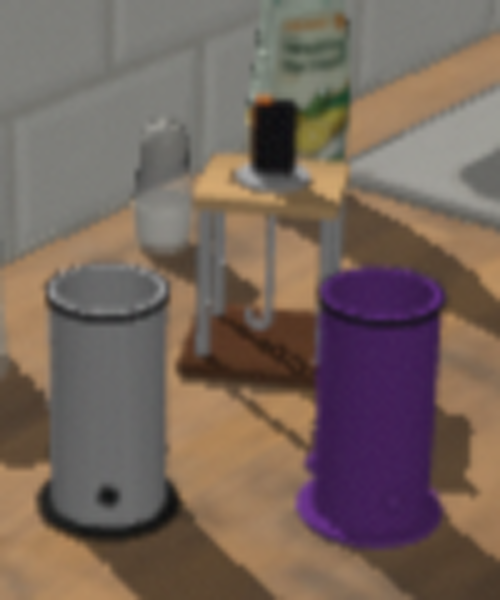

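The crops confirm it: the steel flask (rim centre about (321,203) in top) holds the orange loop, whose bar runs from about (317,204) to (324.5,211). The hook's orange +x side points up-left in the top view.

```bash
python3 - <<'E'
from h import *
from scipy.optimize import least_squares
f=load('top');g=load('scene')
T=lambda x,y,x0=295,y0=180:(x0+(x+.5)/8-.5,y0+(y+.5)/8-.5)
S=lambda x,y:(320+(x+.5)/5-.5,140+(y+.5)/5-.5)
st=lambda x,y:T(x-400,y,370,165)
R=np.round
print('rim top',R(atz(f,*T(210,185),.13),4),'scene',R(atz(g,*S(107.5,292),.13),4),'tri',tri(f,T(210,185),g,S(107.5,292)))
print('foot scene',R(atz(g,*S(108,500),.004),4))
# stand
ob=[(f,st(488,143)),(f,st(683,55)),(f,st(605,378)),(g,S(195,198)),(g,S(345,212))]
bc=lambda p:[[p[0]+np.cos(p[2])*a-np.sin(p[2])*b,p[1]+np.sin(p[2])*a+np.cos(p[2])*b,.115] for a,b in((.042,.035),(.042,-.035),(-.042,.035),(-.042,-.035))]
top=[atz(f,*o[1],.115) for o in ob[:3]]; print('corners',R(top,4), 'scene',R([atz(g,*o[1],.115) for o in ob[3:]],4))
r=least_squares(lambda p:(np.array(bc(p))[:3]-np.array(top))[:,:2].ravel(),[.35,-.2,.46]);print('stand',R(r.x,4),R(r.fun*1e3,1))
print('proj scene',R((proj(g,bc(r.x))-[320,140])*5), 'hook top/stripe', R((proj(f,[[r.x[0],r.x[1],.165],[r.x[0]+.0065*np.cos(r.x[2]),r.x[1]+.0065*np.sin(r.x[2]),.165]])-[370,165])*8+[400,0]),R((proj(g,[[r.x[0],r.x[1],.165]])-[320,140])*5))
print('collar top c', R(atz(f,*st(647,210),.119),4))
# loop
for z in(.063,.077,.091):
    a,b=atz(f,*T(178,198),z),atz(f,*T(238,248),z); print(z,R((a+b)/2,4),np.linalg.norm(a-b),np.degrees(np.arctan2(*(a-b)[1::-1])))
print('dish',R(atz(f,263,196.5,.01),4),R(atz(g,288.5,261.5,.01),4))
E
```

```text
rim top [0.5557 0.0176 0.13  ] scene [0.5505 0.0256 0.13  ] tri (array([0.55688099, 0.01780923, 0.12515255]), np.float64(0.0005066385536213532))
foot scene [0.5534 0.0228 0.004 ]
corners [[ 0.6196 -0.1325  0.115 ]
 [ 0.6522 -0.1947  0.115 ]
 [ 0.5452 -0.1716  0.115 ]] scene [[ 0.6144 -0.1269  0.115 ]
 [ 0.5362 -0.1651  0.115 ]]
stand [ 0.5987 -0.1831  0.4824] [ 0.  -0.1 -0.1  0.1  0.1  0. ]
proj scene [[192. 191.]
 [214. 147.]
 [336. 203.]
 [351. 158.]] hook top/stripe [[668. 176.]
 [659. 158.]] [[275.  94.]]
collar top c [ 0.5994 -0.1833  0.119 ]
0.063 [0.556  0.0182 0.063 ] 0.02600310237530553 52.770831318772586
0.077 [0.5534 0.018  0.077 ] 0.025705505720082292 52.77083131877257
0.091 [0.5508 0.0179 0.091 ] 0.025407909064859124 52.770831318772366
dish [0.5881 0.1798 0.01  ] [0.578  0.1932 0.01  ]
```

```bash
cat >> h.py <<'E'
def go(x,y,z,yawdeg):
    s=sense(); q=s['orientation']; a=2*np.arctan2(q[1],q[0]); d=np.array([x,y,z])-s['ee_pos']
    c,n=np.cos(a),np.sin(a); dy=-(yawdeg-np.degrees(a)); dy=(dy+180)%360-180
    print('now',np.round(s['ee_pos'],4),'yaw',round(np.degrees(a),2),'q',np.round(q,4),'F',np.round(s['contact_force'],2),'w',round(float(s['width']),3),'t',s['clock'])
    print('dp cm',np.round(100*np.array([c*d[0]+n*d[1],n*d[0]-c*d[1],-d[2]]),2),'yaw',round(dy,2))
E
python3 - <<'E'
from h import *
f=load('top')
go(.5985,-.183,.24,27.6)
print('bottle cap',atz(f,496,132,.22),'base',atz(f,470,158,0),'flask foot',atz(f,295+209/8-.44,180+248/8-.44,.002))
E
```

```text
now [ 0.2    -0.6445  0.218 ] yaw 17.24 q [ 9.887e-01  1.499e-01 -1.000e-04 -5.000e-04] F [ 0.24 -0.28 -0.58] w 0.999 t 0.1
dp cm [ 51.74 -32.27  -2.2 ] yaw -10.36
bottle cap [ 0.73392082 -0.39600532  0.22      ] base [ 0.73403695 -0.40131587  0.        ] flask foot [0.55853577 0.01782338 0.002     ]
```

Request:
arm_command --pt "2 -1.2 -1" --pt "6 -3.7 -2.2" --pt "10 -6.2 -2.2" --pt "14 -8.7 -2.2" --pt "18 -11.2 -2.2" --pt "22 -13.7 -2.2" --pt "26 -16.2 -2.2" --pt "30 -18.7 -2.2" --pt "34 -21.2 -2.2" --pt "38 -23.7 -2.2" --pt "42 -26.2 -2.2" --pt "46 -28.7 -2.2" --pt "49 -30.6 -2.2" --pt "51 -31.8 -2.2" --pt "51.7 -32.3 -2.2" --pt "51.7 -32.3 -2.2" --pt "51.7 -32.3 -2.2" --yaw '[-1,-2,-3,-4,-5,-6,-7,-8,-9,-10,-10.4,-10.4,-10.4,-10.4,-10.4,-10.4,-10.4]' --jaw 0.5

```text
clock: 1.8
ee_pos: [0.5975, -0.1834, 0.2408]
orientation: [0.971, 0.239, -0.0, 0.0]
contact_force: [0.7, 0.1, -0.6]
width: 0.5
gripper_force: 0.0
```

```bash
python3 - <<'E'
from h import *
go(.5985,-.183,.127,27.6)
f=shot('top')
g=shot('scene')
r=lambda a,s:cv2.resize(a,None,fx=s,fy=s,interpolation=cv2.INTER_CUBIC)
cv2.imwrite('pics/a.png',np.hstack([r(f['color'][145:225,350:430],5),r(g['color'][120:200,340:420],5)]))
E
```

```text
now [ 0.5975 -0.1834  0.2408] yaw 27.63 q [ 9.711e-01  2.388e-01 -1.000e-04  1.000e-04] F [ 0.68  0.12 -0.62] w 0.5 t 1.8
dp cm [1.100e-01 1.000e-02 1.138e+01] yaw 0.03
```

View pics/a.png

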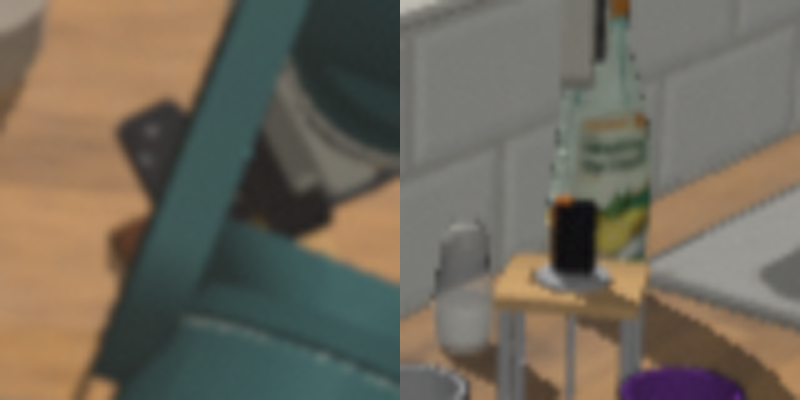

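The scene crop shows the fingertip at about (456,136) directly above the handle, in line with it. I'll descend and grip.

Request:
arm_command --pt "0.1 0 2" --pt "0.1 0 5" --pt "0.1 0 8" --pt "0.1 0 10" --pt "0.1 0 11" --pt "0.1 0 11.3" --pt "0.1 0 11.3" --yaw '[0,0,0,0,0,0,0]'

```text
clock: 2.6
ee_pos: [0.599, -0.183, 0.1283]
orientation: [0.971, 0.239, 0.0, 0.0]
contact_force: [0.5, 0.2, -0.7]
width: 0.5
gripper_force: 0.0
```

Request:
arm_command --pt "0 0 0" --pt "0 0 0" --pt "0 0 0" --pt "0 0 0" --pt "0 0 0" --pt "0 0 0" --pt "0 0 0" --pt "0 0 0" --yaw '[0,0,0,0,0,0,0,0]' --jaw 0 --newtons 35

```text
clock: 3.4
ee_pos: [0.599, -0.1826, 0.1279]
orientation: [0.971, 0.239, 0.0, 0.0]
contact_force: [-0.5, 0.2, 2.5]
width: 0.151
gripper_force: 35.0
```

Request:
arm_command --pt "0 0 -0.3" --pt "0 0 -1" --pt "0 0 -3" --pt "0 0 -6" --pt "0 0 -9" --pt "0 0 -12" --pt "0 0 -14.5" --pt "0 0 -15" --pt "0 0 -15" --pt "0 0 -15" --yaw '[0,0,0,0,0,0,0,0,0,0]'

```text
clock: 4.4
ee_pos: [0.5987, -0.1825, 0.276]
orientation: [0.971, 0.239, -0.001, -0.001]
contact_force: [-0.1, -0.6, -1.4]
width: 0.149
gripper_force: 35.0
```

```bash
python3 - <<'E'
from h import *
go(.5557,.0176,.277,-37)
g=shot('scene');f=shot('top')
s=sense(); p=s['ee_pos']
print(proj(g,[p-[0,0,.011],p-[0,0,.108]]))
r=lambda a,s:cv2.resize(a,None,fx=s,fy=s,interpolation=cv2.INTER_CUBIC)
cv2.imwrite('pics/b.png',r(g['color'][80:200,340:440],5))
E
```

```text
now [ 0.5987 -0.1825  0.276 ] yaw 27.63 q [ 9.711e-01  2.388e-01 -8.000e-04 -5.000e-04] F [-0.09 -0.58 -1.44] w 0.149 t 4.4
dp cm [  5.47 -19.72  -0.1 ] yaw 64.63
[[376.04366705 125.41418593]
 [375.01561666 158.00801753]]
```

View pics/b.png

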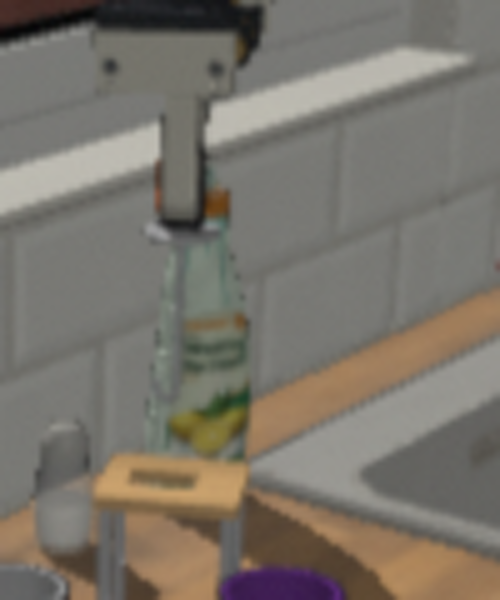

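Hook is held; its collar shows at (376,126), where predicted. I'll carry it over the flask, turned to the loop's x.

```bash
python3 - <<'E'
from h import *
go(.5497,.0231,.266,-37)
E
```

```text
now [ 0.5986 -0.1825  0.2759] yaw 27.63 q [ 9.711e-01  2.388e-01 -9.000e-04 -6.000e-04] F [-0.07 -0.18 -1.29] w 0.149 t 4.5
dp cm [  5.2  -20.48   0.99] yaw 64.63
```

Request:
arm_command --pt "0.3 -1 0" --pt "0.8 -3 0" --pt "1.3 -5 0" --pt "1.8 -7 0" --pt "2.3 -9 0" --pt "2.8 -11 0" --pt "3.3 -13 0" --pt "3.8 -15 0" --pt "4.3 -17 0" --pt "4.7 -18.7 0" --pt "5.0 -19.8 0.3" --pt "5.2 -20.4 0.7" --pt "5.2 -20.5 0.9" --pt "5.2 -20.5 1.0" --pt "5.2 -20.5 1.0" --pt "5.2 -20.5 1.0" --yaw '[3,9,15,21,27,33,39,45,51,57,61,63.5,64.6,64.6,64.6,64.6]'

```text
clock: 6.1
ee_pos: [0.55, 0.0228, 0.2676]
orientation: [0.948, -0.317, -0.0, 0.0]
contact_force: [-0.5, -0.2, -1.0]
width: 0.15
gripper_force: 35.0
```

```bash
python3 - <<'E'
from h import *
go(.5497,.0231,.266,-37)
g=shot('scene')
s=sense(); p=s['ee_pos'];a=np.radians(-37);x=np.array([np.cos(a),np.sin(a),0])
P=proj(g,[p-[0,0,.0129],p-[0,0,.0109]-0*x,p-[0,0,.1124],p+.006*x-[0,0,.1124]]);print((P-[310,120]+.5)*6-.5)
for C in((.5557,.0176),(.5505,.0256)):
    e=proj(g,[[C[0]+.031*np.cos(t),C[1]+.031*np.sin(t),.13] for t in np.arange(0,6.28,.05)]); print(C,((e.min(0)-[310,120]+.5)*6-.5),((e.max(0)-[310,120]+.5)*6-.5))
r=lambda a,s:cv2.resize(a,None,fx=s,fy=s,interpolation=cv2.INTER_CUBIC)
cv2.imwrite('pics/c.png',r(g['color'][120:220,310:380],6))
E
```

```text
now [0.55   0.0228 0.2676] yaw -36.95 q [ 9.485e-01 -3.169e-01 -1.000e-04  0.000e+00] F [-0.53 -0.19 -1.02] w 0.15 t 6.1
dp cm [-0.04 -0.01  0.16] yaw 0.05
[[192.93931751 190.5869492 ]
 [192.91788295 185.89315868]
 [193.97026717 414.52469204]
 [190.893826   408.86544166]]
(0.5557, 0.0176) [119.81558249 430.89867851] [264.43278468 492.68746188]
(0.5505, 0.0256) [116.34046349 439.94107605] [262.07773297 502.70018946]
```

View pics/c.png

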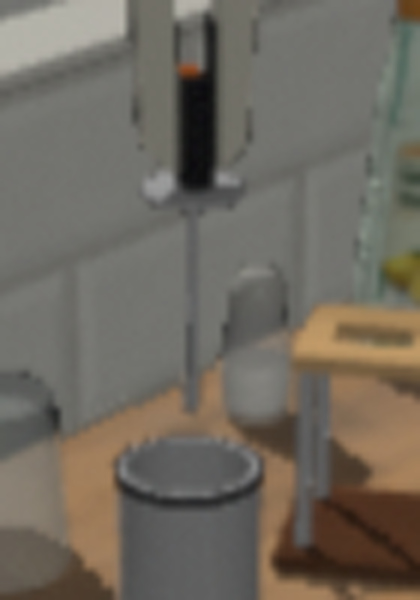

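The hook hangs centred over the mouth: shank foot at (341.5,189), rim ellipse about (342,197). The scene calibration agrees with the robot, so the flask axis is about (0.555, 0.019). Next I'll lower into the bore and feel for the loop with a light grip, so the hook slips rather than presses.

Request:
arm_command --pt "0 0 0.5" --pt "0 0 1.5" --pt "0 0 2.5" --pt "0 0 3.5" --pt "0 0 4.5" --pt "0 0 5.3" --pt "0 0 5.7" --pt "0 0 5.8" --pt "0 0 5.8" --yaw '[0,0,0,0,0,0,0,0,0]'

```text
clock: 7.05
ee_pos: [0.55, 0.0232, 0.2098]
orientation: [0.948, -0.317, 0.0, -0.0]
contact_force: [0.4, 0.1, -0.2]
width: 0.151
gripper_force: 35.0
```

Request:
arm_command --pt "0 0 0" --pt "0 0 0" --pt "0 0 0" --yaw '[0,0,0]' --newtons 10

```text
clock: 7.35
ee_pos: [0.55, 0.0232, 0.2099]
orientation: [0.948, -0.317, 0.0, -0.0]
contact_force: [-0.4, -0.1, -0.5]
width: 0.149
gripper_force: 10.0
```

Request:
arm_command --pt "0 0 0.1" --pt "0 0 0.2" --pt "0 0 0.2" --pt "0 0 0.2" --yaw '[0,0,0,0]'

```text
clock: 7.75
ee_pos: [0.5499, 0.0232, 0.2076]
orientation: [0.948, -0.317, -0.0, 0.0]
contact_force: [-1.1, 0.3, -1.7]
width: 0.151
gripper_force: 10.0
```

Request:
arm_command --pt "0 0 0.1" --pt "0 0 0.2" --pt "0 0 0.2" --pt "0 0 0.2" --yaw '[0,0,0,0]'

```text
clock: 8.15
ee_pos: [0.5499, 0.0232, 0.2056]
orientation: [0.948, -0.317, -0.0, 0.0]
contact_force: [-0.1, 0.2, -0.8]
width: 0.152
gripper_force: 10.0
```

Request:
arm_command --pt "0 0 0.1" --pt "0 0 0.2" --pt "0 0 0.2" --pt "0 0 0.2" --yaw '[0,0,0,0]'

```text
clock: 8.55
ee_pos: [0.5499, 0.0231, 0.2036]
orientation: [0.948, -0.317, -0.0, 0.0]
contact_force: [0.0, 0.5, -0.9]
width: 0.151
gripper_force: 10.0
```

Request:
arm_command --pt "0 0 0.1" --pt "0 0 0.2" --pt "0 0 0.2" --pt "0 0 0.2" --yaw '[0,0,0,0]'

```text
clock: 8.95
ee_pos: [0.5499, 0.0232, 0.2016]
orientation: [0.948, -0.317, -0.0, 0.0]
contact_force: [0.1, -0.7, -0.9]
width: 0.147
gripper_force: 10.0
```

Request:
arm_command --pt "0 0 0.1" --pt "0 0 0.2" --pt "0 0 0.2" --pt "0 0 0.2" --yaw '[0,0,0,0]'

```text
clock: 9.35
ee_pos: [0.5499, 0.0232, 0.1996]
orientation: [0.948, -0.317, -0.0, 0.0]
contact_force: [0.3, 0.3, -0.4]
width: 0.15
gripper_force: 10.0
```

Request:
arm_command --pt "0 0 0.1" --pt "0 0 0.2" --pt "0 0 0.2" --pt "0 0 0.2" --yaw '[0,0,0,0]'

```text
clock: 9.75
ee_pos: [0.5499, 0.0231, 0.1976]
orientation: [0.948, -0.317, -0.0, 0.0]
contact_force: [-0.2, 0.3, -1.2]
width: 0.145
gripper_force: 10.0
```

Request:
arm_command --pt "0 0 0.1" --pt "0 0 0.2" --pt "0 0 0.2" --pt "0 0 0.2" --yaw '[0,0,0,0]'

```text
clock: 10.15
ee_pos: [0.5499, 0.0232, 0.1956]
orientation: [0.948, -0.317, -0.0, 0.0]
contact_force: [-0.4, -0.3, -1.0]
width: 0.147
gripper_force: 10.0
```

Request:
arm_command --pt "0 0 0.1" --pt "0 0 0.2" --pt "0 0 0.2" --pt "0 0 0.2" --yaw '[0,0,0,0]'

```text
clock: 10.55
ee_pos: [0.5499, 0.0232, 0.1936]
orientation: [0.948, -0.317, -0.0, -0.0]
contact_force: [-0.1, 0.1, -0.9]
width: 0.154
gripper_force: 10.0
```

J is at 0.081 with no contact yet, so I'll continue.

Request:
arm_command --pt "0 0 0.1" --pt "0 0 0.2" --pt "0 0 0.2" --pt "0 0 0.2" --yaw '[0,0,0,0]'

```text
clock: 10.95
ee_pos: [0.5499, 0.0232, 0.1916]
orientation: [0.948, -0.317, -0.0, 0.0]
contact_force: [0.1, 1.0, -1.2]
width: 0.15
gripper_force: 10.0
```

Request:
arm_command --pt "0 0 0.1" --pt "0 0 0.2" --pt "0 0 0.2" --pt "0 0 0.2" --yaw '[0,0,0,0]'

```text
clock: 11.35
ee_pos: [0.5499, 0.0232, 0.1896]
orientation: [0.948, -0.317, -0.0, 0.0]
contact_force: [-0.4, -0.7, -1.0]
width: 0.154
gripper_force: 10.0
```

Request:
arm_command --pt "0 0 0.1" --pt "0 0 0.2" --pt "0 0 0.2" --pt "0 0 0.2" --yaw '[0,0,0,0]'

```text
clock: 11.75
ee_pos: [0.5499, 0.0232, 0.1876]
orientation: [0.948, -0.317, -0.0, 0.0]
contact_force: [1.0, -0.2, -0.7]
width: 0.152
gripper_force: 10.0
```

Request:
arm_command --pt "0 0 0.1" --pt "0 0 0.2" --pt "0 0 0.2" --pt "0 0 0.2" --yaw '[0,0,0,0]'

```text
clock: 12.15
ee_pos: [0.5502, 0.0232, 0.1868]
orientation: [0.948, -0.317, 0.001, -0.0]
contact_force: [-1.8, 0.2, 9.1]
width: 0.152
gripper_force: 10.0
```

Touch at TCP z 0.187, so the loop's top is at about 0.0745. That's within the possible range. I'll back off 14 mm and go down 21 mm from the touch height.

Request:
arm_command --pt "0 0 -0.3" --pt "0 0 -0.5" --pt "-0.4 0 -0.5" --pt "-0.8 0 -0.5" --pt "-1.2 0 -0.5" --pt "-1.4 0 -0.5" --pt "-1.4 0 -0.5" --pt "-1.4 0 -0.5" --yaw '[0,0,0,0,0,0,0,0]'

```text
clock: 12.95
ee_pos: [0.5387, 0.0316, 0.1907]
orientation: [0.948, -0.317, 0.0, -0.0]
contact_force: [-0.6, -0.4, -0.3]
width: 0.152
gripper_force: 10.0
```

Request:
arm_command --pt "0 0 0.2" --pt "0 0 0.4" --pt "0 0 0.6" --pt "0 0 0.8" --pt "0 0 0.8" --pt "0 0 0.8" --yaw '[0,0,0,0,0,0]'

```text
clock: 13.55
ee_pos: [0.5387, 0.0316, 0.1826]
orientation: [0.948, -0.317, -0.0, 0.0]
contact_force: [0.1, 0.4, -0.9]
width: 0.153
gripper_force: 10.0
```

Request:
arm_command --pt "0 0 0.2" --pt "0 0 0.4" --pt "0 0 0.6" --pt "0 0 0.8" --pt "0 0 0.8" --yaw '[0,0,0,0,0]'

```text
clock: 14.05
ee_pos: [0.5386, 0.0316, 0.1743]
orientation: [0.948, -0.317, -0.0, 0.0]
contact_force: [0.3, 0.4, -1.5]
width: 0.146
gripper_force: 10.0
```

Request:
arm_command --pt "0 0 0.2" --pt "0 0 0.4" --pt "0 0 0.6" --pt "0 0 0.8" --pt "0 0 0.85" --pt "0 0 0.85" --yaw '[0,0,0,0,0,0]'

```text
clock: 14.65
ee_pos: [0.5387, 0.0316, 0.1661]
orientation: [0.948, -0.317, -0.0, 0.0]
contact_force: [-0.7, 0.3, -1.3]
width: 0.148
gripper_force: 10.0
```

Clear. Now I'll move under the bar by +14 mm, slowly.

Request:
arm_command --pt "0.2 0 0" --pt "0.4 0 0" --pt "0.6 0 0" --pt "0.7 0 0" --pt "0.7 0 0" --yaw '[0,0,0,0,0]'

```text
clock: 15.15
ee_pos: [0.5445, 0.0273, 0.1661]
orientation: [0.948, -0.317, -0.0, 0.0]
contact_force: [0.3, -0.4, -1.7]
width: 0.15
gripper_force: 10.0
```

Request:
arm_command --pt "0.2 0 0" --pt "0.4 0 0" --pt "0.6 0 0" --pt "0.7 0 0" --pt "0.7 0 0" --yaw '[0,0,0,0,0]' --newtons 40

```text
clock: 15.65
ee_pos: [0.55, 0.0231, 0.1661]
orientation: [0.948, -0.317, -0.0, 0.0]
contact_force: [-0.4, 0.4, -0.6]
width: 0.15
gripper_force: 40.0
```

Request:
arm_command --pt "0 0 -0.2" --pt "0 0 -0.4" --pt "0 0 -0.5" --pt "0 0 -0.5" --yaw '[0,0,0,0]'

```text
clock: 16.05
ee_pos: [0.55, 0.0232, 0.1715]
orientation: [0.948, -0.317, 0.0, -0.0]
contact_force: [-0.3, -0.3, -1.3]
width: 0.149
gripper_force: 40.0
```

No contact at 0.1715, so the tip didn't catch under the bar. The saddle should meet the bar near 0.178.

Request:
arm_command --pt "0 0 -0.2" --pt "0 0 -0.4" --pt "0 0 -0.4" --yaw '[0,0,0]'

```text
clock: 16.35
ee_pos: [0.5501, 0.0232, 0.1755]
orientation: [0.948, -0.317, 0.0, -0.0]
contact_force: [-0.3, 0.2, -0.8]
width: 0.148
gripper_force: 40.0
```

Request:
arm_command --pt "0 0 -0.1" --pt "0 0 -0.2" --pt "0 0 -0.3" --pt "0 0 -0.3" --yaw '[0,0,0,0]'

```text
clock: 16.75
ee_pos: [0.55, 0.0231, 0.1782]
orientation: [0.948, -0.317, 0.0, 0.0]
contact_force: [0.6, -0.4, -1.5]
width: 0.145
gripper_force: 40.0
```

Request:
arm_command --pt "0 0 -0.1" --pt "0 0 -0.1" --yaw '[0,0]'

```text
clock: 16.95
ee_pos: [0.5499, 0.0231, 0.1789]
orientation: [0.948, -0.317, -0.0, 0.0]
contact_force: [2.1, -0.1, -4.3]
width: 0.15
gripper_force: 40.0
```

Request:
arm_command --pt "0 0 -0.1" --pt "0 0 -0.1" --yaw '[0,0]'

```text
clock: 17.15
ee_pos: [0.5497, 0.0232, 0.1797]
orientation: [0.948, -0.317, -0.0, 0.0]
contact_force: [0.2, 0.1, -8.7]
width: 0.153
gripper_force: 40.0
```

Request:
arm_command --pt "0 0 -0.1" --pt "0 0 -0.1" --yaw '[0,0]'

```text
clock: 17.35
ee_pos: [0.5497, 0.0232, 0.1809]
orientation: [0.948, -0.317, -0.0, 0.0]
contact_force: [-0.5, -0.2, -9.7]
width: 0.149
gripper_force: 40.0
```

Caught: it slides at about 9 N. I'll draw it on slowly.

Request:
arm_command --pt "0 0 -0.1" --pt "0 0 -0.2" --pt "0 0 -0.3" --pt "0 0 -0.4" --pt "0 0 -0.5" --pt "0 0 -0.6" --pt "0 0 -0.7" --pt "0 0 -0.8" --pt "0 0 -0.9" --pt "0 0 -1.0" --yaw '[0,0,0,0,0,0,0,0,0,0]'

```text
clock: 18.35
ee_pos: [0.5499, 0.0232, 0.1913]
orientation: [0.948, -0.317, 0.0, -0.0]
contact_force: [-0.2, -0.3, -10.8]
width: 0.151
gripper_force: 40.0
```

Request:
arm_command --pt "0 0 -0.1" --pt "0 0 -0.2" --pt "0 0 -0.3" --pt "0 0 -0.4" --pt "0 0 -0.5" --pt "0 0 -0.6" --pt "0 0 -0.7" --pt "0 0 -0.8" --pt "0 0 -0.9" --pt "0 0 -1.0" --pt "0 0 -1.1" --pt "0 0 -1.2" --pt "0 0 -1.3" --pt "0 0 -1.4" --pt "0 0 -1.4" --pt "0 0 -1.4" --yaw '[0,0,0,0,0,0,0,0,0,0,0,0,0,0,0,0]'

```text
clock: 19.95
ee_pos: [0.5499, 0.0232, 0.2051]
orientation: [0.948, -0.317, -0.0, 0.0]
contact_force: [0.3, 0.2, -1.9]
width: 0.149
gripper_force: 40.0
```

Request:
arm_command --pt "0 0 -0.3" --pt "0 0 -0.8" --pt "0 0 -1.5" --pt "0 0 -2.3" --pt "0 0 -3.1" --pt "0 0 -3.9" --pt "0 0 -4.7" --pt "0 0 -5.5" --pt "0 0 -6.3" --pt "0 0 -7.1" --pt "0 0 -7.9" --pt "0 0 -8.7" --pt "0 0 -9.5" --pt "0 0 -10.3" --pt "0 0 -11.1" --pt "0 0 -11.7" --pt "0 0 -12.1" --pt "0 0 -12.3" --pt "0 0 -12.3" --pt "0 0 -12.3" --yaw '[0,0,0,0,0,0,0,0,0,0,0,0,0,0,0,0,0,0,0,0]'

```text
clock: 21.95
ee_pos: [0.5499, 0.0232, 0.3278]
orientation: [0.948, -0.317, -0.0, 0.0]
contact_force: [-0.3, -0.8, -2.6]
width: 0.149
gripper_force: 40.0
```

```bash
python3 - <<'E'
from h import *
f=load('top')
# shift TCP by dish-flask offset; dish centre
go(.5881-.0048,.1798+.0036,.328,-37)
g=shot('scene')
r=lambda a,s:cv2.resize(a,None,fx=s,fy=s,interpolation=cv2.INTER_CUBIC)
cv2.imwrite('pics/d.png',r(g['color'][90:290,190:390],3))
E
```

```text
now [0.5499 0.0232 0.3278] yaw -36.96 q [ 9.484e-01 -3.170e-01 -2.000e-04  0.000e+00] F [-0.29 -0.84 -2.62] w 0.149 t 21.95
dp cm [ -6.96 -14.81  -0.02] yaw 0.04
```

View pics/d.png

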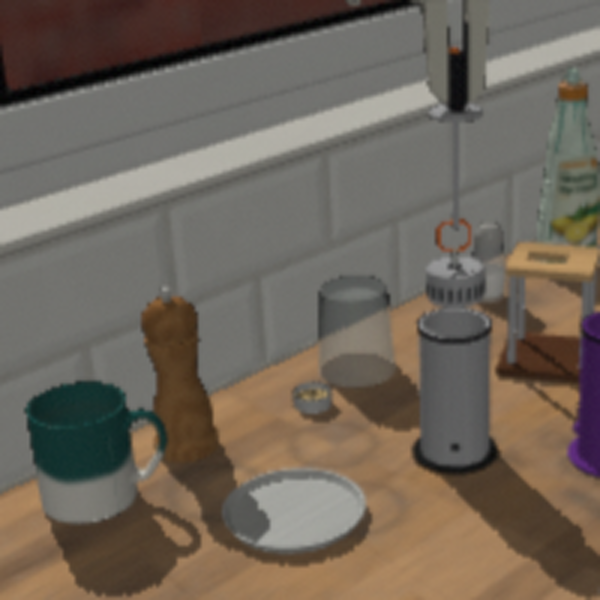

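The cartridge hangs on the hook, clear of the rim, at about (341,184), and the flask still stands in place. The dish is at (288,260). I'll carry the cartridge there smoothly.

Request:
arm_command --pt "-0.05 -0.1 0" --pt "-0.2 -0.4 0" --pt "-0.45 -0.9 0" --pt "-0.8 -1.6 0" --pt "-1.25 -2.5 0" --pt "-1.75 -3.5 0" --pt "-2.25 -4.5 0" --pt "-2.75 -5.5 0" --pt "-3.25 -6.5 0" --pt "-3.75 -7.5 0" --pt "-4.25 -8.5 0" --pt "-4.75 -9.5 0" --pt "-5.25 -10.5 0" --pt "-5.75 -11.5 0" --pt "-6.25 -12.5 0" --pt "-6.7 -13.4 0" --pt "-7.05 -14.1 0" --pt "-7.3 -14.6 0" --pt "-7.45 -14.9 0" --pt "-7.5 -15 0" --yaw '[0,0,0,0,0,0,0,0,0,0,0,0,0,0,0,0,0,0,0,0]'

```text
clock: 24.0
ee_pos: [0.5803, 0.1883, 0.3281]
orientation: [0.948, -0.317, -0.0, 0.0]
contact_force: [0.1, 0.1, -2.6]
width: 0.147
gripper_force: 40.0
```

Request:
arm_command --pt "0 0 0" --pt "0 0 0.3" --pt "0 0 0.8" --pt "0 0 1.6" --pt "0 0 2.4" --pt "0 0 3.3" --pt "0 0 4.2" --pt "0 0 5.1" --pt "0 0 6.0" --pt "0 0 6.9" --pt "0 0 7.8" --pt "0 0 8.7" --pt "0 0 9.6" --pt "0 0 10.4" --pt "0 0 11.1" --pt "0 0 11.6" --pt "0 0 11.9" --pt "0 0 12.0" --pt "0 0 12.0" --pt "0 0 12.0" --yaw '[0,0,0,0,0,0,0,0,0,0,0,0,0,0,0,0,0,0,0,0]'

```text
clock: 26.0
ee_pos: [0.5803, 0.1881, 0.2085]
orientation: [0.948, -0.317, 0.0, -0.0]
contact_force: [-0.8, 0.1, -2.7]
width: 0.15
gripper_force: 40.0
```

```bash
python3 - <<'E'
from h import *
go(.5802,.1876,.178,-37)
g=shot('scene')
r=lambda a,s:cv2.resize(a,None,fx=s,fy=s,interpolation=cv2.INTER_CUBIC)
cv2.imwrite('pics/e.png',r(g['color'][170:290,230:350],5))
E
```

```text
now [0.5803 0.1881 0.2085] yaw -36.97 q [ 9.484e-01 -3.170e-01  2.000e-04 -1.000e-04] F [-0.8   0.06 -2.69] w 0.15 t 26.0
dp cm [0.02 0.05 3.05] yaw 0.03
```

View pics/e.png

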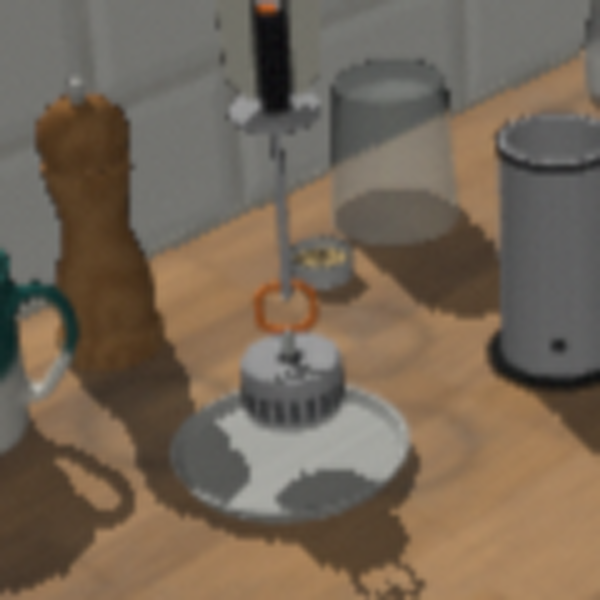

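The cartridge hangs over the dish floor, around (288,246) with the dish centre at (288,260). I'll lower it slowly onto the floor.

Request:
arm_command --pt "0 0 0.3" --pt "0 0 0.9" --pt "0 0 1.5" --pt "0 0 2.0" --pt "0 0 2.4" --pt "0 0 2.6" --pt "0 0 2.75" --pt "0 0 2.9" --pt "0 0 3.05" --pt "0 0 3.2" --pt "0 0 3.3" --pt "0 0 3.3" --yaw '[0,0,0,0,0,0,0,0,0,0,0,0]'

```text
clock: 27.25
ee_pos: [0.5803, 0.1881, 0.1752]
orientation: [0.948, -0.317, 0.0, -0.0]
contact_force: [0.2, -0.0, -1.2]
width: 0.152
gripper_force: 40.0
```

Request:
arm_command --pt "0 0 0.2" --pt "0 0 0.4" --pt "0 0 0.6" --pt "0 0 0.8" --pt "0 0 0.95" --pt "0 0 1.0" --pt "0 0 1.0" --pt "0 0 1.0" --pt "0 0 1.0" --yaw '[0,0,0,0,0,0,0,0,0]'

```text
clock: 28.15
ee_pos: [0.5802, 0.1881, 0.1653]
orientation: [0.948, -0.317, 0.0, -0.0]
contact_force: [-0.5, 0.4, -0.6]
width: 0.151
gripper_force: 40.0
```

```bash
python3 - <<'E'
from h import *
go(.5802,.1876,.165,-37)
g=shot('scene')
r=lambda a,s:cv2.resize(a,None,fx=s,fy=s,interpolation=cv2.INTER_CUBIC)
cv2.imwrite('pics/f.png',r(g['color'][200:280,240:340],6))
E
```

```text
now [0.5802 0.1881 0.1653] yaw -36.96 q [ 9.484e-01 -3.170e-01  1.000e-04 -0.000e+00] F [-0.52  0.43 -0.57] w 0.151 t 28.15
dp cm [0.03 0.05 0.03] yaw 0.04
```

View pics/f.png

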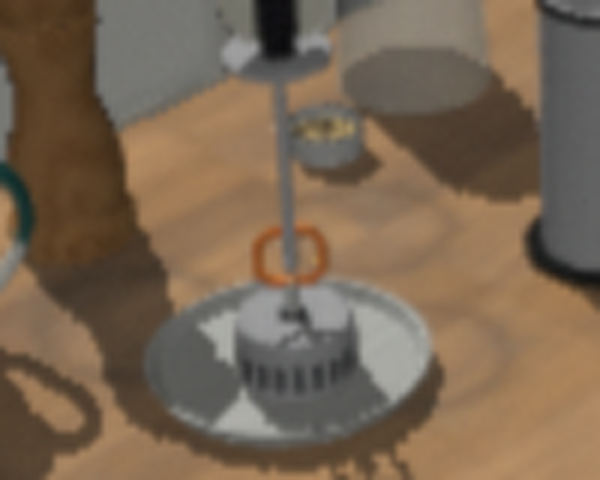

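The cartridge stands level in the dish, with the J free inside the loop at about (288,246). I'll withdraw along -x, stepping slowly.

Request:
arm_command --pt "-0.2 0 0" --pt "-0.4 0 0" --pt "-0.6 0 0" --pt "-0.8 0 0" --pt "-0.8 0 0" --yaw '[0,0,0,0,0]'

```text
clock: 28.7
ee_pos: [0.5736, 0.1931, 0.1652]
orientation: [0.948, -0.317, 0.0, -0.0]
contact_force: [-0.9, -0.2, -1.1]
width: 0.149
gripper_force: 40.0
```

Request:
arm_command --pt "-0.2 0 0" --pt "-0.5 0 0" --pt "-0.9 0 0" --pt "-1.4 0 0" --pt "-2 0 0" --pt "-2.4 0 0" --pt "-2.4 0 0" --yaw '[0,0,0,0,0,0,0]'

```text
clock: 29.4
ee_pos: [0.5542, 0.2078, 0.1652]
orientation: [0.949, -0.317, 0.0, -0.0]
contact_force: [0.1, -0.3, -0.5]
width: 0.148
gripper_force: 40.0
```

Request:
arm_command --pt "0 0 -0.5" --pt "0 0 -1.5" --pt "0 0 -3" --pt "0 0 -5" --pt "0 0 -7" --pt "0 0 -9" --pt "0 0 -10.5" --pt "0 0 -11" --pt "0 0 -11" --yaw '[0,0,0,0,0,0,0,0,0]'

```text
clock: 30.3
ee_pos: [0.5548, 0.2074, 0.2759]
orientation: [0.948, -0.317, 0.0, -0.0]
contact_force: [-0.6, 0.9, -1.6]
width: 0.148
gripper_force: 40.0
```

```bash
python3 - <<'E'
from h import *
go(.5987,-.1825,.276,27.63)
g=shot('scene')
r=lambda a,s:cv2.resize(a,None,fx=s,fy=s,interpolation=cv2.INTER_CUBIC)
cv2.imwrite('pics/g.png',r(g['color'][100:280,200:400],3))
E
```

```text
now [0.5548 0.2074 0.2759] yaw -36.97 q [ 9.484e-01 -3.170e-01  4.000e-04 -3.000e-04] F [-0.6   0.92 -1.55] w 0.148 t 30.3
dp cm [ 2.695e+01  2.851e+01 -1.000e-02] yaw -64.6
```

View pics/g.png

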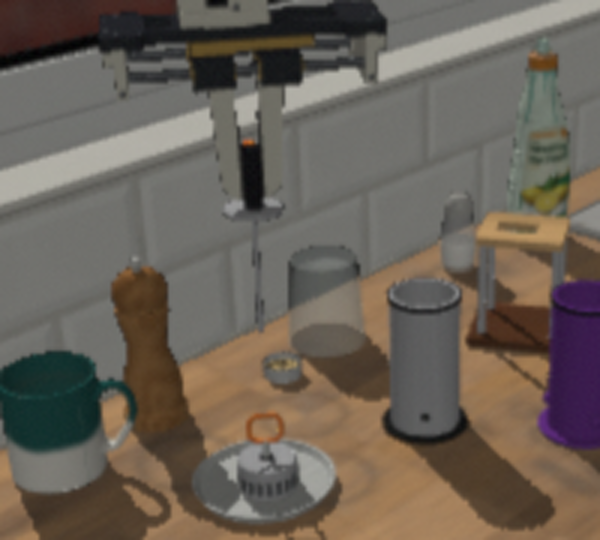

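The cartridge stands upright on the dish at about (289,257) and the hook is free. I've now viewed 11 pictures, one over the limit of 10, so from here on I'll work by numbers only. Back to the stand.

Request:
arm_command --pt "0.5 0.5 0" --pt "1.9 2 0" --pt "3.8 4 0" --pt "5.7 6 0" --pt "7.6 8 0" --pt "9.5 10 0" --pt "11.4 12 0" --pt "13.3 14 0" --pt "15.2 16 0" --pt "17.1 18 0" --pt "19 20 0" --pt "20.9 22 0" --pt "22.7 24 0" --pt "24.4 25.8 0" --pt "25.7 27.2 0" --pt "26.5 28.1 0" --pt "26.9 28.5 0" --pt "26.9 28.5 0" --pt "26.9 28.5 0" --pt "26.9 28.5 0" --yaw '[-2,-6,-10,-14,-18,-22,-26,-30,-34,-38,-42,-46,-50,-54,-58,-61,-63.5,-64.6,-64.6,-64.6]'

```text
clock: 32.35
ee_pos: [0.5981, -0.1817, 0.2748]
orientation: [0.971, 0.239, -0.0, -0.0]
contact_force: [0.0, 0.1, -0.3]
width: 0.149
gripper_force: 40.0
```

```bash
python3 - <<'E'
from h import *
go(.5988,-.1826,.133,27.63)
E
```

```text
now [ 0.5981 -0.1817  0.2748] yaw 27.6 q [ 9.711e-01  2.385e-01 -2.000e-04 -1.000e-04] F [ 0.02  0.09 -0.26] w 0.149 t 32.35
dp cm [ 0.02  0.11 14.18] yaw -0.03
```

Request:
arm_command --pt "0 0.1 1" --pt "0 0.1 3" --pt "0 0.1 5" --pt "0 0.1 7" --pt "0 0.1 9" --pt "0 0.1 11" --pt "0 0.1 12.5" --pt "0 0.1 13.5" --pt "0 0.1 14" --pt "0 0.1 14.2" --pt "0 0.1 14.2" --yaw '[0,0,0,0,0,0,0,0,0,0,0]'

```text
clock: 33.45
ee_pos: [0.5989, -0.183, 0.1336]
orientation: [0.971, 0.239, 0.0, 0.0]
contact_force: [0.3, 0.2, -0.2]
width: 0.148
gripper_force: 40.0
```

Request:
arm_command --pt "0 0 0.15" --pt "0 0 0.3" --pt "0 0 0.4" --pt "0 0 0.4" --pt "0 0 0.4" --yaw '[0,0,0,0,0]' --newtons 10

```text
clock: 33.95
ee_pos: [0.5987, -0.183, 0.1292]
orientation: [0.971, 0.239, 0.0, 0.0]
contact_force: [0.4, -0.4, -0.7]
width: 0.153
gripper_force: 10.0
```

Request:
arm_command --pt "0 0 0.1" --pt "0 0 0.1" --pt "0 0 0.1" --yaw '[0,0,0]'

```text
clock: 34.25
ee_pos: [0.5986, -0.183, 0.1281]
orientation: [0.971, 0.239, -0.0, -0.0]
contact_force: [0.0, -0.4, -0.9]
width: 0.152
gripper_force: 10.0
```

Request:
arm_command --pt "0 0 0.05" --pt "0 0 0.05" --pt "0 0 0.05" --yaw '[0,0,0]'

```text
clock: 34.55
ee_pos: [0.5987, -0.183, 0.1279]
orientation: [0.971, 0.239, 0.0, 0.0]
contact_force: [-0.5, -0.1, 2.1]
width: 0.149
gripper_force: 10.0
```

Request:
arm_command --pt "0 0 0.05" --pt "0 0 0.05" --pt "0 0 0.05" --yaw '[0,0,0]'

```text
clock: 34.85
ee_pos: [0.5987, -0.183, 0.1278]
orientation: [0.971, 0.239, 0.0, 0.0]
contact_force: [-2.4, 1.1, 6.8]
width: 0.149
gripper_force: 10.0
```

The collar rests on the board at the same height as at the start. Release, then rise.

Request:
arm_command --pt "0 0 -0.05" --pt "0 0 -0.05" --pt "0 0 -0.05" --pt "0 0 -0.05" --pt "0 0 -0.05" --pt "0 0 -0.05" --yaw '[0,0,0,0,0,0]' --jaw 0.5

```text
clock: 35.45
ee_pos: [0.5987, -0.183, 0.1276]
orientation: [0.971, 0.239, -0.0, 0.0]
contact_force: [0.3, 1.0, -0.1]
width: 0.499
gripper_force: 0.0
```

Request:
arm_command --pt "0 0 -0.5" --pt "0 0 -1.5" --pt "0 0 -3" --pt "0 0 -5" --pt "0 0 -8" --pt "0 0 -11" --pt "0 0 -13" --pt "0 0 -14" --pt "0 0 -14" --pt "0 0 -14" --yaw '[0,0,0,0,0,0,0,0,0,0]'

```text
clock: 36.45
ee_pos: [0.5985, -0.1829, 0.2669]
orientation: [0.971, 0.239, -0.0, -0.0]
contact_force: [-0.5, -0.6, -0.3]
width: 0.5
gripper_force: 0.0
```

```bash
python3 - <<'E'
from h import *
f0=cv2.imread('pics/scene0.png'); g=shot('scene')['color']
cv2.imwrite('pics/h.png',g)
for n,(a,b,c,d) in dict(hook=(150,215,355,392),flask=(190,250,325,360),dish=(235,280,260,320)).items():
    x,y=f0[a:b,c:d].astype(float),g[a:b,c:d].astype(float); print(n,np.abs(x-y).mean().round(2),np.percentile(np.abs(x-y),99).round(1))
m=lambda i:[(cc:=np.argwhere(((i[:,:,2].astype(int)-i[:,:,0])>110)&(i[:,:,1]<130)))[(cc[:,0]>150)&(cc[:,0]<280)&(cc[:,1]<420)&(cc[:,1]>250)].mean(0).round(1),len(cc)]
print(m(f0),m(g),sense()['contact_force'],sense()['width'])
E
```

```text
hook 4.07 17.0
flask 3.82 16.0
dish 17.4 113.0
[array([nan, nan]), 0] [array([243.3, 285.3]), 3] [-0.17677552 -0.59786653 -0.01887878] 0.5001333072188936<stdin>:6: RuntimeWarning: Mean of empty slice.
  ret = um.true_divide(
```

The hook and flask regions match the first picture (to within noise and shading), and the loop is on the dish. Handing in.

```bash
python3 -c "from cell import finish_job; print(finish_job())"
```

```text
the job is handed in; nothing more can be done
None
```

I drew the cartridge out with the hook, stood it upright on the drip dish, hung the hook back in its stand and handed the job in at about 36.5 s; the flask shows no shift in the images, and I viewed 11 pictures, one over the limit of 10.

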